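Put the routing templates back on their own bundles of blanks

ROBOT

A 6-joint arm with a two-finger parallel gripper is mounted at the origin on the work surface. World frame = base frame: x ahead of the robot, y to its left, z up, the work surface at z = 0. Lengths are in m, angles in rad, forces in N, time in s.
With the tool pointing down it reaches from about 0.4 to 0.925 m from the base axis. Payload 3.4 kg.
Tool frame: the origin (TCP) lies at the very end of the fingers, on their centre line; the grasp point (between the pads) lies 19 mm behind it; z points along the fingers, y is the line along which they close (so a half turn about z gives the same grasp; the last joint's range is limited). The gripper opens to 85 mm and grips with 20 to 120 N. Pads are 22 mm wide; open, the fingers measure 114 mm over their backs; the gripper's body (76 mm by 85 mm) begins 54 mm behind the grasp point. The pads swing forward as they close: fully open they stand 13 mm farther back than shut.
Start: joints at [1.081, 0.307, 1.506, -0, 1.328, -0.073], TCP at [0.232, 0.526, 0.231] pointing down, gripper open.
Joint ranges: [-3.12, 3.12], [-1.05, 2.28], [0.14, 2.33], [-1.42, 4.57], [0.1, 2.73], [-2.68, 2.68]. Speed limits (rad/s): [2.57, 2.57, 3.14, 3.14, 3.14, 3.14].

INTERFACE

Orientations are given as [roll, pitch, yaw] about the fixed x, y, z axes, in that order (R = Rz(yaw) Ry(pitch) Rx(roll)).
In Python, from bench import * gives the robot as it stands.
- The arm moves only by the tool move_arm, never from a script. Its argument "rows" is a list of rows, each a list of 7 numbers: the shift along the tool's x, y, z in cm, then the turn, a rotation vector about the tool's x, y, z in degrees, then the closure, from -1 (fully open) to 1 (shut), so that 0 is half open. In form: [[x, y, z, rx, ry, rz, claw], ...]. A call has 1 to 20 rows; each row is the pose to reach, as a shift and turn from the pose commanded when the call began, along the tool's axes at that moment; what a row does not reach only later rows make up. A row lasts 1/12 s, in which the tool goes at most 41.7 mm and 7.16 degrees, less where a joint would pass 70% of its speed; a pose out of reach is approached as far as the arm can. A call with a gripper value outside its range is refused whole. The fingers move at their own pace and stop on an object; the grip force is fixed at half the most. Time passes only in rows, so rows that repeat a pose let the fingers close. It gives the time, the measured TCP pose, the force, the opening and the grip force at its end, in the units of the state.
- sense(): the state, without advancing time (a new reading comes with each control period).
- get_image(name): name is "scene" or "top" or "wrist"; returns a dict with "image" (400x640x3 uint8, red, green, blue), "z_map" (400x640 float32, m along the optical axis (not along the pixel's ray), 0 where there is no reading), "fx", "fy", "cx", "cy" (pixels), "T" (4x4, takes a point from camera to world coordinates); the wrist camera has in their place "hand_eye" (4x4, takes a point from camera to tool coordinates, whose origin is the TCP and whose axes are the flange's). Camera axes: x right, y down, z forward; pixel columns grow to the right and rows downward; lengths in m; the calibration is good to about 2 mm. A picture is of the moment at which its call begins: read the wrist's pose just before it.
- sign_off(): hands the job in; it is judged then, once.
The state is a dict: "t": time; "q": joint angles; "qd": joint speeds; "effort": joint torques, N m; "eef_pos": TCP position; "ee_rot": TCP orientation; "wrist_force": force on the tool from outside, world axes, zero at the start; "ft_torque": the same for the moment, N m; "gripper_width": finger opening in m; "gripper_force": force on a finger pad.
Only numpy, scipy, OpenCV 4.12 (cv2) and the standard library are available. Lean on these libraries where they do the work, as an engineer would, in place of code of your own. Each camera call takes 0.05 s, during which the arm holds its last target. There are 200 camera calls.

TASK

The four brown routing templates have been left on the wrong bundles of serving-board blanks: put each one on the bundle with its own outline, flat, centred and lined up with it (the paddle's handle over the blanks' handle), with the empty rubber mat free for parking one on the way. Set the templates down rather than dropping them, leave the bundles where they stand and do not knock over the glue bottle.

Things in the scene. Friction and masses are not known exactly. Their poses are not given: they have to be found in the camera images.
- round_template: Brown hardboard routing template, loose, 12 mm thick, 0.19 kg: a disc of diameter 130 mm. Wooden hand block on top for gripping: 80 long (template x) x 24 wide (y) x 38 tall, top 50 above the underside, centred. Origin: centre of the underside, z up. Any turn is as good as another.
- square_template: Brown hardboard routing template, loose, 12 mm thick, 0.19 kg: 115 x 115 mm. Wooden hand block on top for gripping: 80 long (template x) x 24 wide (y) x 38 tall, top 50 above the underside, centred. Origin: centre of the underside; x, y along the sides, z up. Fits its blanks at any quarter turn.
- oblong_template: Brown hardboard routing template, loose, 12 mm thick, 0.20 kg: 170 (x) x 80 (y) mm. Wooden hand block on top for gripping: 80 long (template x) x 24 wide (y) x 38 tall, top 50 above the underside, centred. Origin: centre of the underside, z up. Fits its blanks either way round.
- paddle_template: Brown hardboard routing template, loose, 12 mm thick, 0.20 kg: serving paddle 199 long. Origin: underside, middle of the 34 wide handle; x points to the blade (round handle end at x = -52, hang hole at -35, blade 95 wide, x = 35 to 147), z up. Wooden hand block on top for gripping: 80 long (template x) x 24 wide (y) x 38 tall, top 50 above the underside, centred at x = 65 (near the centre of mass).
- round_blanks: Bundle of 2 rough-cut round board blanks in pale wood, diameter 142 mm, 36 high in all, 0.8 kg, tied by a thin white strap, slides as one piece if pushed. Origin: centre of the underside, z up.
- square_blanks: Bundle of 3 rough-cut square board blanks in pale wood, 127 x 127 mm, 54 high in all, 0.6 kg, tied by a thin white strap, slides as one piece if pushed. Origin: centre of the underside; x and y along the sides, z up.
- oblong_blanks: Bundle of 3 rough-cut oblong board blanks in pale wood, 182 (x) x 92 (y) mm, 54 high in all, 0.6 kg, tied by a thin white strap, slides as one piece if pushed. Origin: centre of the underside, z up.
- paddle_blanks_handle (a point): Bundle of 2 rough-cut paddle blanks in pale wood, 36 mm high, 0.45 kg, tied by a thin white strap, slides as one piece if pushed. The point lies on its top face (36 above the bench), in the middle of the handle; x points to the blade, z up. Outline as the paddle template but 6 larger all round: end x = -58, blade 107 wide, x = 29 to 153; mid-length x = 47.
- mat: Clear black rubber mat on the bench, 150 x 150 mm, 3 thick, fixed: the free spot, empty at the start, to park one template on (the oblong and the paddle overhang it a little). Origin: centre of the underside; x and y along the sides.
- glue_bottle: Bystander: upright yellow glue bottle, diameter 56, 165 mm tall, loose, on the far side of the work. Origin: centre of its base, z up. Leave it standing.
Mind the look-alikes: they are no part of the job. What is shaped like the round_blanks but orange or purple is not meant.

How it is judged:
At the end, for the whole second after the job is handed in: All four templates at rest on the bundle of their own outline, flat (0.06 rad, within 5 mm of its top); round, square, oblong centred within 15 mm, mid-handle of the paddle within 15 mm of that of its blanks; square (any quarter turn), oblong (either way) and paddle lined up within 0.2 rad (horizontal distance between round_template and round_blanks below 0.015 m and z of round_template in the frame of round_blanks between 0.031 and 0.041 m and angle between each of round_template, square_template, oblong_template, paddle_template's own z axis and vertical below 0.06 rad and linear speed of each of round_template, square_template, oblong_template, paddle_template below 0.02 m/s and angular speed of each of round_template, square_template, oblong_template, paddle_template below 0.1 rad/s and horizontal distance between square_template and square_blanks below 0.015 m and z of square_template in the frame of square_blanks between 0.049 and 0.059 m and (angle between the x axis of square_template and the x axis of square_blanks, either way round below 0.2 rad or angle between the x axis of square_template and the y axis of square_blanks, either way round below 0.2 rad) and horizontal distance between oblong_template and oblong_blanks below 0.015 m and z of oblong_template in the frame of oblong_blanks between 0.049 and 0.059 m and angle between the x axis of oblong_template and the x axis of oblong_blanks, either way round below 0.2 rad and horizontal distance between paddle_template and paddle_blanks_handle below 0.015 m and z of paddle_template in the frame of paddle_blanks_handle between -0.005 and 0.005 m and angle between the x axis of paddle_template and the x axis of paddle_blanks_handle, either way round below 0.2 rad); the robot touches nothing.
It fails at once if a template is dropped (falls free, faster than 0.6 m/s, as from 2 cm or more) ((linear speed of round_template above 0.6 m/s and contact force between round_template and the fingers below 0.05 N) or (linear speed of square_template above 0.6 m/s and contact force between square_template and the fingers below 0.05 N) or (linear speed of oblong_template above 0.6 m/s and contact force between oblong_template and the fingers below 0.05 N) or (linear speed of paddle_template above 0.6 m/s and contact force between paddle_template and the fingers below 0.05 N)).
It fails at once if a bundle of blanks is shoved more than 25 mm (distance of any of round_blanks, square_blanks, oblong_blanks, paddle_blanks_handle from where it was at the start of the episode above 0.025 m).
It fails at once if the glue bottle is knocked over (angle between glue_bottle's own z axis and vertical above 0.5 rad).
It also fails if it takes over 136 s, if anything falls off the work surface, if the arm or the gripper's body presses on something with over 40 N, if the wrist force passes 120 N, or if a joint passes its speed limit or range.

## Working session

There is one attempt and no reset: what is moved stays moved. The work goes in short steps, Python scripts to look and compute and a tool call to move; the robot and the scene stay as the last step left them, time stands still between calls to the robot, and variables do not carry over. Pictures are saved under pics/ and viewed, at most 14 in all, crops included, and the job is handed in when it is done.

Besides the shell and the picture viewer there is one more tool, called after ">>>" by a JSON object that holds its "fn" and its "kwargs". move_arm: Moves the arm, as the interface text tells. Its arguments: {"type":"object","properties":{"rows":{"type":"array"}},"required":["rows"]}

```bash
mkdir -p pics; python3 - <<'E'
from bench import *
import cv2,numpy as np
for n in ["top","scene"]:
    d=get_image(n); cv2.imwrite(f"pics/{n}0.png",d["image"][:,:,::-1]); np.savez(f"{n}0.npz",**d)
    print(n,d["fx"],d["cx"],d["cy"],np.round(d["T"],3).tolist())
s=sense();print(s["t"],s["eef_pos"],s["ee_rot"],s["gripper_width"],s["wrist_force"])
E
```

```text
top 435.70986570450157 320.32681684558315 202.9092630049674 [[0.009, -0.983, 0.185, 0.324], [-1.0, -0.009, 0.002, -0.128], [0.0, -0.185, -0.983, 1.404], [0.0, 0.0, 0.0, 1.0]]
scene 414.455996763275 318.95396858395395 200.05085301418927 [[-0.86, 0.403, -0.312, 1.013], [0.51, 0.682, -0.524, 0.597], [0.002, -0.61, -0.792, 1.099], [0.0, 0.0, 0.0, 1.0]]
0.1 [0.23195662 0.52545505 0.23046246] [-3.13970905e+00 -1.57153415e-04  2.72584364e+00] 0.08569266595024505 [ 0.79868326 -0.27482362 -0.082239  ]
```

View pics/top0.png

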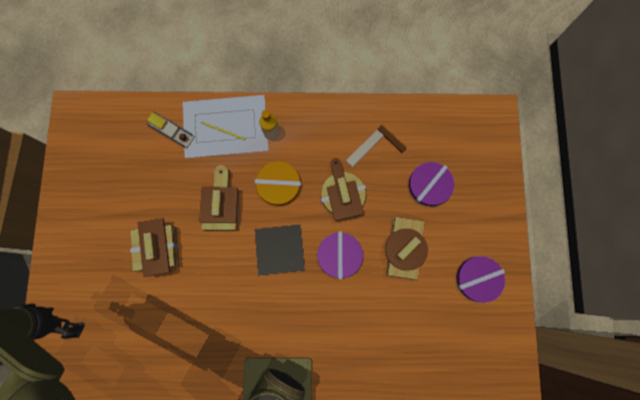

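View pics/scene0.png

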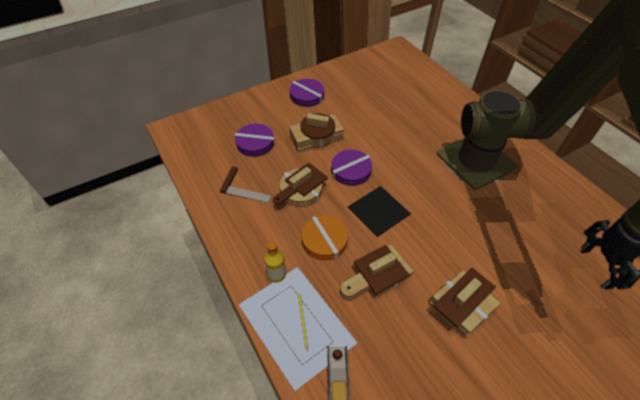

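The top view shows these sites: oblong template on square blanks (153,248), square template on paddle blanks (219,208), paddle template on round pale blanks (343,193), and round template on oblong blanks (406,249). The mat is at (279,250) and the bottle at (267,122). Look-alikes for the round blanks: orange (278,183), purple (340,255), (431,184) and (482,279). The pale one at (343,193) under the paddle template is the one meant.

```bash
cat > h.py <<'E'
import numpy as np,cv2
def world(d,T=None):
    T=d["T"] if T is None else T
    z=d["z_map"]; v,u=np.mgrid[:z.shape[0],:z.shape[1]]
    p=np.stack([(u-d["cx"])/d["fx"]*z,(v-d["cy"])/d["fy"]*z,z],-1)
    return p@T[:3,:3].T+T[:3,3]
def rect(P):
    """centre, (long,short) mm, long-axis angle deg of xy points"""
    (c,s,a)=cv2.minAreaRect((P[:,:2]*1000).astype(np.float32))
    if s[0]<s[1]: s=s[::-1]; a+=90
    return np.round(c,0),np.round(s,0),round((a+90)%180-90,1)
E
python3 - <<'E'
from h import *
d=dict(np.load("top0.npz")); W=world(d)
sites={"sq(obl on)":(153,248),"pad(sq on)":(219,200),"rnd(pad on)":(343,190),"obl(rnd on)":(406,249),"mat":(279,250),"bottle":(267,122),"orange":(278,183),"purp":(340,255)}
for n,(u,v) in sites.items():
    w=W[v-38:v+39,u-32:u+33].reshape(-1,3)
    h=np.histogram(w[:,2],np.arange(.01,.18,.006))
    print(n,W[v,u].round(3),[(round(float(b)*1000),int(c)) for b,c in zip(h[1],h[0]) if c>15])
im=d["image"]; c=cv2.resize(im[150:300,110:450],None,fx=2.3,fy=2.3,interpolation=2); cv2.imwrite("pics/c.png",c[:,:,::-1])
E
```

```text
sq(obl on) [0.428 0.374 0.095] [(10, 34), (16, 25), (22, 24), (28, 34), (34, 24), (40, 23), (46, 137), (52, 435), (58, 288), (64, 816), (70, 138), (76, 20), (82, 21), (88, 17), (94, 40), (100, 136), (106, 59)]
pad(sq on) [0.578 0.186 0.086] [(10, 28), (22, 35), (28, 130), (34, 356), (40, 262), (46, 739), (52, 118), (64, 16), (76, 33), (82, 123), (88, 50)]
rnd(pad on) [ 0.613 -0.196  0.084] [(28, 101), (34, 326), (40, 296), (46, 736), (52, 113), (76, 16), (82, 145), (88, 35)]
obl(rnd on) [ 0.431 -0.382  0.106] [(46, 149), (52, 419), (58, 296), (64, 818), (70, 95), (94, 22), (100, 157), (106, 44)]
mat [ 0.433  0.005 -0.001] [(10, 34)]
bottle [0.819 0.041 0.122] [(10, 26), (82, 17), (100, 31), (106, 44), (112, 48), (118, 31), (160, 39), (166, 17)]
orange [0.645 0.011 0.038] [(10, 19), (28, 294), (34, 1019), (40, 183)]
purp [ 0.416 -0.189  0.038] [(28, 367), (34, 1117), (40, 140), (46, 21)]
```

View pics/c.png

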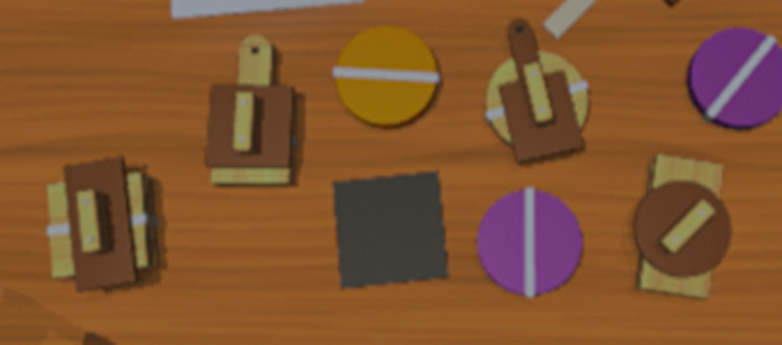

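The crop confirms the sites, and the depth heights match too: 36/48/86 for the paddle and round stacks, 54/66/104 for the square and oblong stacks. Next I measure blocks and bundles by colour and rays onto planes.

```bash
cat >> h.py <<'E'
def plane(d,uv,z,T=None):
    T=d["T"] if T is None else T
    uv=np.asarray(uv,float); r=np.stack([(uv[:,0]-d["cx"])/d["fx"],(uv[:,1]-d["cy"])/d["fy"],np.ones(len(uv))],-1)@T[:3,:3].T
    return T[:3,3]+r*((z-T[2,3])/r[:,2])[:,None]
def big(m,n=1):
    m=cv2.morphologyEx(m.astype(np.uint8),cv2.MORPH_OPEN,np.ones((2,2)))
    k,l,s,_=cv2.connectedComponentsWithStats(m)
    o=1+np.argsort(-s[1:,4])[:n]
    return np.isin(l,o)
def pale(d):
    h=cv2.cvtColor(d["image"],cv2.COLOR_RGB2HSV).astype(int)
    return (h[...,0]>=17)&(h[...,0]<=32)&(h[...,2]>85)
def brown(d):
    h=cv2.cvtColor(d["image"],cv2.COLOR_RGB2HSV).astype(int)
    return ((h[...,0]<=14))&(h[...,2]<110)
def pts(d,m,z,T=None):
    v,u=np.nonzero(m); return plane(d,np.c_[u,v],z,T)
def near(W,c,r,zlo,zhi):
    return (np.hypot(W[...,0]-c[0],W[...,1]-c[1])<r)&(W[...,2]>zlo)&(W[...,2]<zhi)
SITES={"A":((.43,.37),.054),"B":((.57,.18),.036),"C":((.61,-.19),.036),"D":((.43,-.38),.054)}
def go(x,y,z,yawdeg,s,half=True):
    """print tool shift (cm) and rz (deg) to reach pose; yaw mod 180 nearest within q6 range"""
    p=s["eef_pos"]; yaw=s["ee_rot"][2]; best=[]
    for k in range(-3,4):
        y2=np.deg2rad(yawdeg)+k*np.pi*(1 if half else 2); q6=np.arctan2(y,x)+np.pi/2-y2
        if abs(q6)<2.5: best.append((abs(y2-yaw) if True else 0,y2,q6))
    cand=[(abs(s["q"][5]-q6),q6) for _,_,q6 in best]; q6=min(cand)[1]
    dy=(np.arctan2(y,x)+np.pi/2-q6); dyaw=dy-(s["q"][0]+np.pi/2-s["q"][5])
    dx,dyy=x-p[0],y-p[1]; c,sn=np.cos(yaw),np.sin(yaw)
    print("tool cm",np.round([100*(c*dx+sn*dyy),100*(sn*dx-c*dyy),-100*(z-p[2])],2),"rz",round(-np.rad2deg(dyaw),1),"q6->",round(q6,2))
E
python3 - <<'E'
from h import *
d=dict(np.load("top0.npz")); W=world(d); h=cv2.cvtColor(d["image"],cv2.COLOR_RGB2HSV)
print("hsv pale/brown/table/orange",h[175,220],h[190,233],h[300,300],h[190,278],h[225,240])
out=d["image"].copy()
for n,(c,z) in SITES.items():
    b=big(near(W,c,.11,z+.03,z+.065)&pale(d)); P=pts(d,b,z+.05)
    print(n,"block",*rect(P),b.sum())
    q=pale(d)&near(W,c,.15,z-.012,z+.008); q=big(q,2); Q=pts(d,q,z); print("  blanks",*rect(Q),q.sum())
    t=brown(d)&near(W,c,.15,z+.003,z+.024); t=big(t); t2=t|b; print("  templ",*rect(pts(d,t,z+.012)),t.sum())
    (x,y),r=cv2.minEnclosingCircle((Q[:,:2]*1000).astype(np.float32)); print("  circ",round(x),round(y),round(r))
    out[b]=[255,0,0];out[q]=[0,255,0];out[t]=[0,0,255]
v=(cv2.cvtColor(d["image"],cv2.COLOR_RGB2GRAY)<75)&near(W,(.43,0),.12,-.01,.012); print("mat",*rect(pts(d,big(v),.003)))
cv2.imwrite("pics/m.png",cv2.resize(out[140:310,110:450],None,fx=2.3,fy=2.3,interpolation=0)[:,:,::-1])
E
```

```text
hsv pale/brown/table/orange [ 23 121 146] [ 13 158  97] [ 15 181 148] [ 21 238 149] [ 14 187 128]
A block [431. 382.] [81. 23.] 10.8 205
  blanks [424. 439.] [127.  28.] 7.8 321
  templ [432. 382.] [168.  81.] 10.5 1075
  circ 424 439 63
B block [567. 193.] [79. 24.] -0.6 191
  blanks [596. 193.] [209. 105.] 0.5 525
  templ [570. 193.] [117. 109.] -89.5 978
  circ 590 194 110
C block [ 611. -200.] [81. 25.] 13.6 204
  blanks [ 646. -192.] [136.  63.] -72.2 283
  templ [ 586. -207.] [109.  94.] 14.1 790
  circ 626 -199 68
D block [ 432. -394.] [81. 23.] -45.7 225
  blanks [ 437. -395.] [182.  92.] -8.4 589
  templ [ 432. -394.] [126. 122.] -89.5 1087
  circ 437 -393 99
mat [432.   1.] [151. 148.] -83.5
```

View pics/m.png

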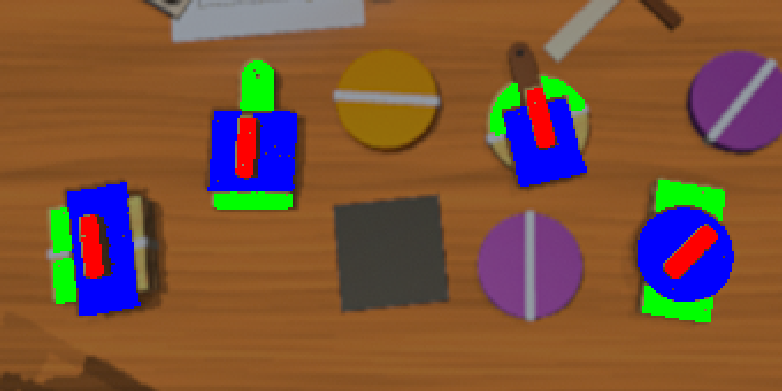

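The masks (red blocks, blue templates, green blanks) sit right and the sizes match: block 80x24, oblong 168x81, paddle blanks 209x105. First move: the square template at B goes to the mat.

```bash
python3 - <<'E'
from h import *; from bench import *
s=sense(); go(.569,.193,.21,-0.5,s)
E
```

```text
tool cm [-44.26 -16.8    2.05] rz -23.3 q6-> -1.24
```

>>> {"fn": "move_arm", "kwargs": {"rows": [[-44.3,-16.8,2,0,0,-23.3,0],[-44.3,-16.8,2,0,0,-23.3,0],[-44.3,-16.8,2,0,0,-23.3,0],[-44.3,-16.8,2,0,0,-23.3,0],[-44.3,-16.8,2,0,0,-23.3,0],[-44.3,-16.8,2,0,0,-23.3,0],[-44.3,-16.8,2,0,0,-23.3,0],[-44.3,-16.8,2,0,0,-23.3,0],[-44.3,-16.8,2,0,0,-23.3,0],[-44.3,-16.8,2,0,0,-23.3,0],[-44.3,-16.8,2,0,0,-23.3,0],[-44.3,-16.8,2,0,0,-23.3,0],[-44.3,-16.8,2,0,0,-23.3,0],[-44.3,-16.8,2,0,0,-23.3,0],[-44.3,-16.8,2,0,0,-23.3,0],[-44.3,-16.8,2,0,0,-23.3,0]]}}

```text
t: 1.43
eef_pos: [0.5685, 0.1942, 0.211]
ee_rot: [3.141, -0.001, 3.133]
wrist_force: [0.5, 0.1, 0.2]
gripper_width: 0.0427
gripper_force: 0.0
```

```bash
cat >> h.py <<'E'
from scipy.spatial.transform import Rotation as Ro
def wristT(d,s):
    T=np.eye(4); T[:3,:3]=Ro.from_euler("xyz",s["ee_rot"]).as_matrix(); T[:3,3]=s["eef_pos"]; return T@d["hand_eye"]
def wblock(d,s,zb):
    T=wristT(d,s); W=world(d,T); m=(W[...,2]>zb+.03)&(W[...,2]<zb+.065)&pale(d)&(d["z_map"]>0)&(np.hypot(W[...,0]-s["eef_pos"][0],W[...,1]-s["eef_pos"][1])<.15)
    b=big(m); print("wrist block",*rect(pts(d,b,zb+.05,T)),b.sum(),"z",np.median(W[b][:,2]).round(4)); return b
E
python3 - <<'E'
from h import *; from bench import *
s=sense(); d=get_image("wrist"); print(s["t"],s["eef_pos"].round(4),s["ee_rot"],s["gripper_width"])
wblock(d,s,.036); cv2.imwrite("pics/w1.png",d["image"][:,:,::-1]); go(.569,.193,.058,-.5,s)
E
```

```text
1.4333 [0.5685 0.1942 0.211 ] [ 3.14142994e+00 -1.34248364e-03  3.13348685e+00] 0.04266440964758898
wrist block [593. 199.] [33. 18.] -0.8 782 z 0.087
tool cm [-0.05 -0.12 15.3 ] rz 0.0 q6-> -1.24
```

View pics/w1.png

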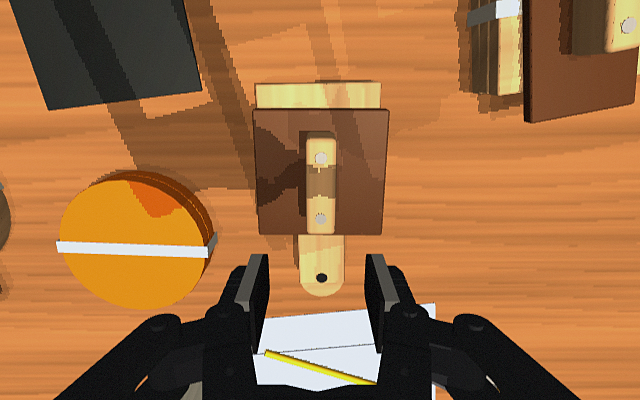

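The wrist view shows the block at (305–335, 137–235), split by a shadow that broke the colour mask. I'll use height alone here.

```bash
sed -i 's/\&pale(d)&(d\["z_map"\]>0)/\&(d["z_map"]>0.08)/' h.py
python3 - <<'E'
from h import *; from bench import *
s=sense(); d=get_image("wrist"); wblock(d,s,.036)
E
```

```text
wrist block [570. 198.] [81. 24.] -0.5 2993 z 0.0867
```

>>> {"fn": "move_arm", "kwargs": {"rows": [[-0.15,0.2,4,0,0,0,0],[-0.15,0.2,8,0,0,0,0],[-0.15,0.2,11,0,0,0,0],[-0.15,0.2,13,0,0,0,0],[-0.15,0.2,14.5,0,0,0,0],[-0.15,0.2,15.2,0,0,0,0],[-0.15,0.2,15.2,0,0,0,0],[-0.15,0.2,15.2,0,0,0,1],[-0.15,0.2,15.2,0,0,0,1],[-0.15,0.2,15.2,0,0,0,1],[-0.15,0.2,15.2,0,0,0,1],[-0.15,0.2,15.2,0,0,0,1],[-0.15,0.2,15.2,0,0,0,1]]}}

```text
t: 2.62
eef_pos: [0.5721, 0.1957, 0.0607]
ee_rot: [3.141, 0.002, 3.132]
wrist_force: [-0.6, 1.5, 6.4]
gripper_width: 0.0229
gripper_force: 59.9
```

```bash
python3 - <<'E'
from h import *; from bench import *
s=sense(); go(.432,.003,.13,-.5,s)
E
```

```text
tool cm [ 13.83 -19.4   -6.93] rz -0.0 q6-> -1.56
```

>>> {"fn": "move_arm", "kwargs": {"rows": [[0,0,-2,0,0,0,1],[0,0,-5,0,0,0,1],[0,0,-8,0,0,0,1],[2.5,-3.5,-9,0,0,0,1],[5,-7,-9,0,0,0,1],[7.5,-10.5,-9,0,0,0,1],[10,-14,-9,0,0,0,1],[12,-17,-8,0,0,0,1],[13.8,-19.4,-6,0,0,0,1],[13.8,-19.4,-3,0,0,0,1],[13.8,-19.4,0,0,0,0,1],[13.8,-19.4,1.5,0,0,0,1],[13.8,-19.4,2,0,0,0,1],[13.8,-19.4,2,0,0,0,1],[13.8,-19.4,2,0,0,0,1]]}}

```text
t: 3.87
eef_pos: [0.4318, 0.0026, 0.0396]
ee_rot: [-3.141, 0.0, 3.133]
wrist_force: [1.1, 0.6, -1.4]
gripper_width: 0.0232
gripper_force: 59.7
```

```bash
python3 - <<'E'
from h import *; from bench import *
s=sense(); d=get_image("top"); np.savez("top1.npz",**d); W=world(d)
print(s["wrist_force"]); t=brown(d)&near(W,(.432,0),.12,.005,.06); print(*rect(pts(d,big(t),.02)), np.median(W[big(t)][:,2]))
b=big(pale(d)&near(W,(.58,.19),.16,.02,.05)); print("paddle blanks",*rect(pts(d,b,.036)),b.sum())
out=d["image"].copy(); out[b]=[0,255,0]; cv2.imwrite("pics/t1.png",cv2.resize(out[150:300,110:450],None,fx=2.3,fy=2.3)[:,:,::-1])
E
```

```text
[ 1.05097078  0.55714572 -1.4364713 ]
[399. -39.] [53. 38.] 1.1 0.02622842542495296
paddle blanks [629. 195.] [143. 106.] 2.5 938
```

View pics/t1.png

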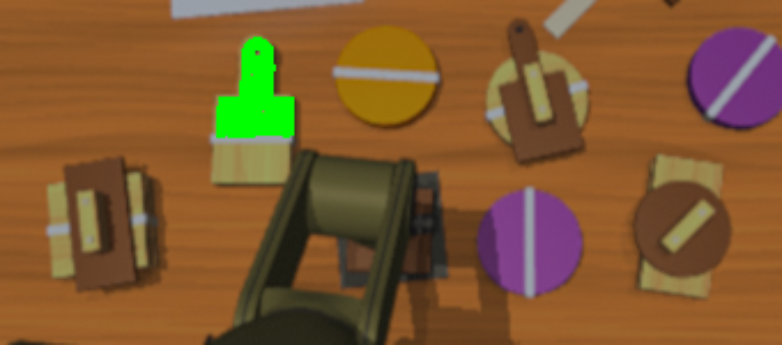

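The template is held over the mat, and the paddle blanks are now clear, with the strap splitting the mask at crop row 138. Lowering to contact.

>>> {"fn": "move_arm", "kwargs": {"rows": [[0,0,0.5,0,0,0,1],[0,0,0.9,0,0,0,1],[0,0,1.0,0,0,0,1],[0,0,1.1,0,0,0,1],[0,0,1.1,0,0,0,1]]}}

```text
t: 4.33
eef_pos: [0.4314, 0.0027, 0.0283]
ee_rot: [-3.142, -0.0, 3.133]
wrist_force: [-0.7, -0.2, -2.2]
gripper_width: 0.023
gripper_force: 59.7
```

>>> {"fn": "move_arm", "kwargs": {"rows": [[0,0,0.1,0,0,0,1],[0,0,0.2,0,0,0,1],[0,0,0.2,0,0,0,1]]}}

```text
t: 4.58
eef_pos: [0.4316, 0.0027, 0.0276]
ee_rot: [-3.142, 0.001, 3.133]
wrist_force: [-4.3, 0.7, 13.6]
gripper_width: 0.0229
gripper_force: 62.0
```

Contact at z 0.0276, as predicted. Release and rise.

>>> {"fn": "move_arm", "kwargs": {"rows": [[0,0,-0.1,0,0,0,0],[0,0,-0.1,0,0,0,0],[0,0,-0.1,0,0,0,0],[0,0,-0.1,0,0,0,0],[0,0,-4,0,0,0,0],[0,0,-8,0,0,0,0],[0,0,-12,0,0,0,0],[0,0,-16,0,0,0,0]]}}

```text
t: 5.25
eef_pos: [0.4307, 0.0027, 0.1875]
ee_rot: [3.141, -0.002, 3.132]
wrist_force: [0.9, -1.4, -0.5]
gripper_width: 0.0428
gripper_force: 0.0
```

```bash
python3 - <<'E'
from h import *; from bench import *
s=sense(); go(.611,-.2,.21,13.6,s)
E
```

```text
tool cm [-18.22 -20.1   -2.25] rz -14.1 q6-> -2.12
```

>>> {"fn": "move_arm", "kwargs": {"rows": [[-18.2,-20.1,-2.3,0,0,-14.1,0],[-18.2,-20.1,-2.3,0,0,-14.1,0],[-18.2,-20.1,-2.3,0,0,-14.1,0],[-18.2,-20.1,-2.3,0,0,-14.1,0],[-18.2,-20.1,-2.3,0,0,-14.1,0],[-18.2,-20.1,-2.3,0,0,-14.1,0],[-18.2,-20.1,-2.3,0,0,-14.1,0],[-18.2,-20.1,-2.3,0,0,-14.1,0],[-18.2,-20.1,-2.3,0,0,-14.1,0],[-18.2,-20.1,-2.3,0,0,-14.1,0]]}}

```text
t: 6.08
eef_pos: [0.6105, -0.1994, 0.2083]
ee_rot: [3.14, -0.002, -2.905]
wrist_force: [-0.5, -0.3, 0.4]
gripper_width: 0.0425
gripper_force: 0.0
```

```bash
cat >> h.py <<'E'
def blanks(d,c,r,z,n=3):
    W=world(d); m=near(W,c,r,z-.014,z+.014); hs=cv2.cvtColor(d["image"],cv2.COLOR_RGB2HSV).astype(int)
    m&=pale(d)|((hs[...,1]<70)&(hs[...,2]>110))
    m=big(cv2.morphologyEx(m.astype(np.uint8),cv2.MORPH_CLOSE,np.ones((3,3))),1)
    P=pts(d,m,z); return m,P,rect(P)
E
python3 - <<'E'
from h import *; from bench import *
s=sense(); print(s["eef_pos"].round(4)); d=get_image("wrist"); wblock(d,s,.036); 
d=get_image("top"); m,P,r=blanks(d,(.58,.19),.16,.036); print("paddle",r,m.sum())
# axis: handle midline vs blade centre
h=P[P[:,0]>P[:,0].max()-.07]; b=P[P[:,0]<P[:,0].min()+.09]; print(h[:,:2].mean(0),b[:,:2].mean(0),P[:,0].min(),P[:,0].max())
W=world(d); b=big(near(W,(.43,0),.1,.03,.07)&pale(d)); print("sq block on mat",*rect(pts(d,b,.053)))
go(.611,-.2,.0607,13.6,s)
E
```

```text
[ 0.6105 -0.1994  0.2083]
wrist block [ 613. -197.] [82. 24.] 13.5 3057 z 0.0867
paddle (array([595., 195.]), array([211., 108.]), 2.5) 1686
[0.66252466 0.19328814] [0.53452356 0.19181404] 0.49076941003959584 0.7001571933089077
sq block on mat [463.   7.] [6. 6.] 1.5
tool cm [-0.03 -0.07 14.76] rz -0.0 q6-> -2.12
```

>>> {"fn": "move_arm", "kwargs": {"rows": [[-0.2,0.1,4,0,0,0,0],[-0.2,0.1,8,0,0,0,0],[-0.2,0.1,11,0,0,0,0],[-0.2,0.1,13,0,0,0,0],[-0.2,0.1,14.3,0,0,0,0],[-0.2,0.1,14.8,0,0,0,0],[-0.2,0.1,14.8,0,0,0,0],[-0.2,0.1,14.8,0,0,0,1],[-0.2,0.1,14.8,0,0,0,1],[-0.2,0.1,14.8,0,0,0,1],[-0.2,0.1,14.8,0,0,0,1],[-0.2,0.1,14.8,0,0,0,1],[-0.2,0.1,14.8,0,0,0,1]]}}

```text
t: 7.27
eef_pos: [0.6143, -0.1988, 0.0629]
ee_rot: [-3.14, 0.002, -2.905]
wrist_force: [-0.7, 1.9, 5.9]
gripper_width: 0.0227
gripper_force: 60.7
```

```bash
python3 - <<'E'
from h import *; from bench import *
s=sense(); go(.578,.194,.08,.7,s)
E
```

```text
tool cm [-5.69 39.03 -1.71] rz 12.9 q6-> -1.26
```

>>> {"fn": "move_arm", "kwargs": {"rows": [[0,0,-2,0,0,0,1],[0,0,-5,0,0,0,1],[0,0,-7,0,0,1,1],[-0.5,3,-8,0,0,2,1],[-1,6,-8,0,0,3,1],[-1.5,9.5,-8,0,0,4,1],[-2,13,-8,0,0,5,1],[-2.5,16.5,-8,0,0,6,1],[-3,20,-8,0,0,7,1],[-3.5,23.5,-8,0,0,8,1],[-4,27,-8,0,0,9,1],[-4.5,30.5,-8,0,0,10,1],[-5,34,-8,0,0,11,1],[-5.3,37,-8,0,0,12,1],[-5.7,39,-8,0,0,12.9,1],[-5.7,39,-6,0,0,12.9,1],[-5.7,39,-3.5,0,0,12.9,1],[-5.7,39,-1.8,0,0,12.9,1],[-5.7,39,-1.3,0,0,12.9,1],[-5.7,39,-1.3,0,0,12.9,1]]}}

```text
t: 8.93
eef_pos: [0.5754, 0.1934, 0.0724]
ee_rot: [-3.14, -0.004, -3.13]
wrist_force: [0.2, -0.6, -2.5]
gripper_width: 0.023
gripper_force: 59.7
```

```bash
python3 - <<'E'
from h import *; from bench import *
s=sense(); go(.578,.194,.0635,.7,s)
E
```

```text
tool cm [-0.26  0.06  0.89] rz -0.0 q6-> -1.26
```

>>> {"fn": "move_arm", "kwargs": {"rows": [[-0.3,0.1,0.4,0,0,0,1],[-0.3,0.1,0.7,0,0,0,1],[-0.3,0.1,0.9,0,0,0,1],[-0.3,0.1,1.0,0,0,0,1],[-0.3,0.1,1.0,0,0,0,1]]}}

```text
t: 9.35
eef_pos: [0.5803, 0.1948, 0.0647]
ee_rot: [3.141, 0.001, -3.13]
wrist_force: [0.4, 0.3, -1.7]
gripper_width: 0.0229
gripper_force: 59.7
```

>>> {"fn": "move_arm", "kwargs": {"rows": [[0.2,0,0.1,0,0,0,1],[0.2,0,0.2,0,0,0,1],[0.2,0,0.25,0,0,0,1],[0.2,0,0.25,0,0,0,1]]}}

```text
t: 9.68
eef_pos: [0.5779, 0.1949, 0.0629]
ee_rot: [3.142, 0.0, -3.13]
wrist_force: [-2.7, -0.8, 4.1]
gripper_width: 0.0228
gripper_force: 60.8
```

Contact. Release, rise, then look.

>>> {"fn": "move_arm", "kwargs": {"rows": [[0,0,-0.1,0,0,0,0],[0,0,-0.1,0,0,0,0],[0,0,-0.1,0,0,0,0],[0,0,-0.1,0,0,0,0],[0,0,-4,0,0,0,0],[0,0,-8,0,0,0,0],[0,0,-12,0,0,0,0],[0,0,-15,0,0,0,0]]}}

```text
t: 10.35
eef_pos: [0.5791, 0.1952, 0.215]
ee_rot: [3.141, 0.003, -3.13]
wrist_force: [0.5, 0.1, 0.8]
gripper_width: 0.0427
gripper_force: 0.0
```

```bash
python3 - <<'E'
from h import *; from bench import *
s=sense(); print(s["eef_pos"],s["wrist_force"]); go(.433,-.393,.23,-45.7,s)
E
```

```text
[0.57906091 0.19515259 0.21496711] [0.51719615 0.12570005 0.83887823]
tool cm [ 15.3  -58.64  -1.5 ] rz 46.4 q6-> -1.51
```

>>> {"fn": "move_arm", "kwargs": {"rows": [[15.3,-58.6,-1.5,0,0,46.4,0],[15.3,-58.6,-1.5,0,0,46.4,0],[15.3,-58.6,-1.5,0,0,46.4,0],[15.3,-58.6,-1.5,0,0,46.4,0],[15.3,-58.6,-1.5,0,0,46.4,0],[15.3,-58.6,-1.5,0,0,46.4,0],[15.3,-58.6,-1.5,0,0,46.4,0],[15.3,-58.6,-1.5,0,0,46.4,0],[15.3,-58.6,-1.5,0,0,46.4,0],[15.3,-58.6,-1.5,0,0,46.4,0],[15.3,-58.6,-1.5,0,0,46.4,0],[15.3,-58.6,-1.5,0,0,46.4,0],[15.3,-58.6,-1.5,0,0,46.4,0],[15.3,-58.6,-1.5,0,0,46.4,0],[15.3,-58.6,-1.5,0,0,46.4,0],[15.3,-58.6,-1.5,0,0,46.4,0],[15.3,-58.6,-1.5,0,0,46.4,0],[15.3,-58.6,-1.5,0,0,46.4,0]]}}

```text
t: 11.85
eef_pos: [0.4318, -0.3921, 0.2264]
ee_rot: [3.141, -0.001, 2.343]
wrist_force: [0.7, 0.3, -0.1]
gripper_width: 0.0425
gripper_force: 0.0
```

```bash
python3 - <<'E'
from h import *; from bench import *
s=sense(); print(s["eef_pos"].round(4)); d=get_image("wrist"); wblock(d,s,.054)
d=get_image("top"); np.savez("top2.npz",**d); W=world(d)
m,P,r=blanks(d,(.62,-.19),.1,.036); print("round",r,m.sum()); (x,y),R=cv2.minEnclosingCircle((P[:,:2]*1000).astype(np.float32)); print(x,y,R)
b=big(near(W,(.58,.194),.1,.066,.1)&pale(d)); print("pad block",*rect(pts(d,b,.086)))
t=big(brown(d)&near(W,(.58,.19),.16,.03,.066)); print("pad templ",*rect(pts(d,t,.048)))
b=big(near(W,(.43,0),.1,.03,.075)&pale(d)); print("sq block",*rect(pts(d,b,.053)))
cv2.imwrite("pics/t2.png",cv2.resize(d["image"][150:300,110:450],None,fx=2.3,fy=2.3)[:,:,::-1])
go(.433,-.393,.08,-45.7,s)
E
```

```text
[ 0.4318 -0.3921  0.2264]
wrist block [ 434. -390.] [82. 24.] -45.3 3079 z 0.1047
round (array([ 610., -202.]), array([141., 139.]), -44.6) 1525
610.8549194335938 -202.04103088378906 73.42206573486328
pad block [575. 191.] [76. 22.] 2.9
pad templ [554. 189.] [115.  93.] 0.5
sq block [429.  -1.] [74. 22.] 1.4
tool cm [-0.15  0.02 14.64] rz -0.0 q6-> -1.51
```

View pics/t2.png

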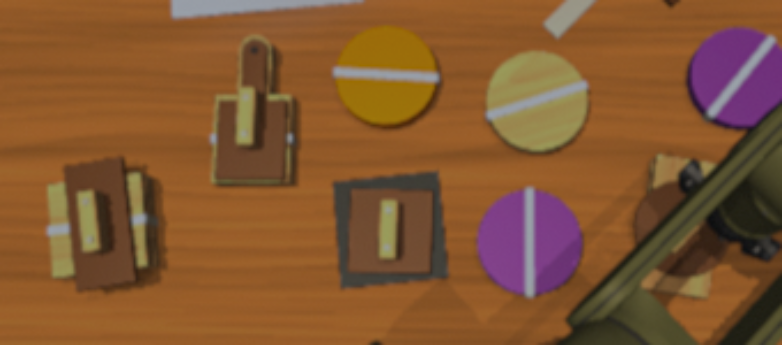

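The paddle template sits evenly within its blanks at (252,110) in the crop, the square is on the mat at (390,230), and the round blanks are clear at (537,100). Now grasp the round template.

>>> {"fn": "move_arm", "kwargs": {"rows": [[-0.1,0.2,4,0,0,0,0],[-0.1,0.2,8,0,0,0,0],[-0.1,0.2,11,0,0,0,0],[-0.1,0.2,13,0,0,0,0],[-0.1,0.2,14.3,0,0,0,0],[-0.1,0.2,14.8,0,0,0,0],[-0.1,0.2,14.8,0,0,0,0],[-0.1,0.2,14.8,0,0,0,1],[-0.1,0.2,14.8,0,0,0,1],[-0.1,0.2,14.8,0,0,0,1],[-0.1,0.2,14.8,0,0,0,1],[-0.1,0.2,14.8,0,0,0,1],[-0.1,0.2,14.8,0,0,0,1]]}}

```text
t: 13.03
eef_pos: [0.435, -0.3926, 0.0802]
ee_rot: [3.141, 0.003, 2.343]
wrist_force: [1.2, 1.5, 5.7]
gripper_width: 0.0227
gripper_force: 60.5
```

```bash
python3 - <<'E'
from h import *; from bench import *
s=sense(); go(.613,-.199,.075,-45.7,s)
E
```

```text
tool cm [ 1.44 26.26  0.52] rz -0.0 q6-> -1.09
```

>>> {"fn": "move_arm", "kwargs": {"rows": [[0,0,-2,0,0,0,1],[0,0,-5,0,0,0,1],[0,0,-6,0,0,0,1],[0.2,3,-6,0,0,0,1],[0.4,6.5,-6,0,0,0,1],[0.6,10,-6,0,0,0,1],[0.8,13.5,-6,0,0,0,1],[1,17,-6,0,0,0,1],[1.2,20.5,-6,0,0,0,1],[1.3,23.5,-6,0,0,0,1],[1.4,26.3,-5,0,0,0,1],[1.4,26.3,-2.5,0,0,0,1],[1.4,26.3,-0.5,0,0,0,1],[1.4,26.3,0.5,0,0,0,1],[1.4,26.3,0.9,0,0,0,1],[1.4,26.3,0.9,0,0,0,1],[1.4,26.3,0.9,0,0,0,1]]}}

```text
t: 14.45
eef_pos: [0.613, -0.1992, 0.0702]
ee_rot: [3.141, 0.001, 2.343]
wrist_force: [-0.4, 0.7, -1.5]
gripper_width: 0.0231
gripper_force: 59.6
```

```bash
python3 - <<'E'
from h import *; from bench import *
s=sense(); go(.613,-.199,.0622,-45.7,s)
E
```

```text
tool cm [0.01 0.02 0.8 ] rz -0.1 q6-> -1.09
```

>>> {"fn": "move_arm", "kwargs": {"rows": [[0,0,0.3,0,0,0,1],[0,0,0.6,0,0,0,1],[0,0,0.75,0,0,0,1],[0,0,0.85,0,0,0,1],[0,0,0.9,0,0,0,1],[0,0,0.9,0,0,0,1]]}}

```text
t: 14.95
eef_pos: [0.6129, -0.1989, 0.0622]
ee_rot: [3.141, 0.001, 2.343]
wrist_force: [-2.9, -0.6, 5.2]
gripper_width: 0.023
gripper_force: 60.7
```

>>> {"fn": "move_arm", "kwargs": {"rows": [[0,0,-0.1,0,0,0,0],[0,0,-0.1,0,0,0,0],[0,0,-0.1,0,0,0,0],[0,0,-0.1,0,0,0,0],[0,0,-4,0,0,0,0],[0,0,-8,0,0,0,0],[0,0,-12,0,0,0,0],[0,0,-16,0,0,0,0]]}}

```text
t: 15.62
eef_pos: [0.6124, -0.1983, 0.222]
ee_rot: [-3.141, -0.001, 2.344]
wrist_force: [0.9, 0.4, -0.2]
gripper_width: 0.0425
gripper_force: 0.0
```

```bash
python3 - <<'E'
from h import *; from bench import *
s=sense(); go(.434,.384,.23,10.7,s)
d=get_image("top"); np.savez("top3.npz",**d); W=world(d)
m,P,r=blanks(d,(.43,-.39),.13,.054); print("obl",r,m.sum())
E
```

```text
tool cm [54.14 27.89 -0.8 ] rz -56.4 q6-> -1.03
obl (array([ 437., -397.]), array([181.,  97.]), -8.4) 1757
```

>>> {"fn": "move_arm", "kwargs": {"rows": [[54.1,27.9,-0.8,0,0,-56.4,0],[54.1,27.9,-0.8,0,0,-56.4,0],[54.1,27.9,-0.8,0,0,-56.4,0],[54.1,27.9,-0.8,0,0,-56.4,0],[54.1,27.9,-0.8,0,0,-56.4,0],[54.1,27.9,-0.8,0,0,-56.4,0],[54.1,27.9,-0.8,0,0,-56.4,0],[54.1,27.9,-0.8,0,0,-56.4,0],[54.1,27.9,-0.8,0,0,-56.4,0],[54.1,27.9,-0.8,0,0,-56.4,0],[54.1,27.9,-0.8,0,0,-56.4,0],[54.1,27.9,-0.8,0,0,-56.4,0],[54.1,27.9,-0.8,0,0,-56.4,0],[54.1,27.9,-0.8,0,0,-56.4,0],[54.1,27.9,-0.8,0,0,-56.4,0],[54.1,27.9,-0.8,0,0,-56.4,0],[54.1,27.9,-0.8,0,0,-56.4,0],[54.1,27.9,-0.8,0,0,-56.4,0]]}}

```text
t: 17.17
eef_pos: [0.4346, 0.3831, 0.2283]
ee_rot: [-3.14, -0.001, -2.955]
wrist_force: [0.7, 0.8, -0.8]
gripper_width: 0.0426
gripper_force: 0.0
```

```bash
python3 - <<'E'
from h import *; from bench import *
s=sense(); print(s["eef_pos"].round(4)); d=get_image("wrist"); wblock(d,s,.054)
d=get_image("top"); W=world(d)
m,P,r=blanks(d,(.44,-.39),.13,.054); print("obl",r)
b=big(near(W,(.61,-.2),.1,.066,.1)&pale(d)); print("rnd block",*rect(pts(d,b,.086)))
go(.434,.384,.08,10.7,s)
E
```

```text
[0.4346 0.3831 0.2283]
wrist block [433. 388.] [81. 24.] 10.4 3035 z 0.1047
obl (array([ 437., -397.]), array([181.,  97.]), -8.9)
rnd block [ 609. -200.] [80. 24.] -44.2
tool cm [ 0.04  0.1  14.83] rz 0.0 q6-> -1.03
```

>>> {"fn": "move_arm", "kwargs": {"rows": [[0,0.2,4,0,0,0,0],[0,0.2,8,0,0,0,0],[0,0.2,11,0,0,0,0],[0,0.2,13,0,0,0,0],[0,0.2,14.4,0,0,0,0],[0,0.2,14.9,0,0,0,0],[0,0.2,14.9,0,0,0,0],[0,0.2,14.9,0,0,0,1],[0,0.2,14.9,0,0,0,1],[0,0.2,14.9,0,0,0,1],[0,0.2,14.9,0,0,0,1],[0,0.2,14.9,0,0,0,1],[0,0.2,14.9,0,0,0,1]]}}

```text
t: 18.35
eef_pos: [0.4354, 0.386, 0.0812]
ee_rot: [3.141, 0.003, -2.955]
wrist_force: [1.3, -1.9, 6.7]
gripper_width: 0.023
gripper_force: 60.7
```

```bash
python3 - <<'E'
from h import *; from bench import *
s=sense(); go(.440,-.393,.2,-8.5,s)
E
```

```text
tool cm [ 14.   -76.63 -11.88] rz 19.2 q6-> -2.15
```

>>> {"fn": "move_arm", "kwargs": {"rows": [[0,0,-2,0,0,0,1],[0,0,-5,0,0,0,1],[0,0,-8,0,0,0,1],[0,0,-10,0,0,0,1],[0.5,-3,-10,0,0,1,1],[1.1,-6,-10,0,0,2,1],[1.7,-9.5,-10,0,0,3,1],[2.4,-13,-10,0,0,4,1],[3,-16.5,-10,0,0,5,1],[3.6,-20,-10,0,0,6,1],[4.3,-23.5,-10,0,0,7,1],[4.9,-27,-10,0,0,8,1],[5.6,-30.5,-10,0,0,9,1],[6.2,-34,-10,0,0,10,1],[6.8,-37.5,-10,0,0,11,1],[7.5,-41,-10,0,0,12,1],[8.1,-44.5,-10,0,0,13,1],[8.8,-48,-10,0,0,14,1],[9.4,-51.5,-10,0,0,15,1],[10,-55,-10,0,0,16,1]]}}

```text
t: 20.02
eef_pos: [0.4374, -0.1748, 0.1798]
ee_rot: [3.141, -0.0, 3.048]
wrist_force: [0.7, -0.2, -0.8]
gripper_width: 0.023
gripper_force: 59.7
```

```bash
python3 - <<'E'
from h import *; from bench import *
s=sense(); go(.440,-.393,.09,-8.5,s)
E
```

```text
tool cm [ -2.31 -21.7    8.98] rz 3.1 q6-> -2.15
```

>>> {"fn": "move_arm", "kwargs": {"rows": [[-0.4,-3.5,0,0,0,0.5,1],[-0.8,-7,0,0,0,1,1],[-1.1,-10.5,0,0,0,1.5,1],[-1.5,-14,0,0,0,2,1],[-1.8,-17.5,0,0,0,2.5,1],[-2.1,-20.5,1,0,0,3,1],[-2.3,-21.7,3,0,0,3.1,1],[-2.3,-21.7,6,0,0,3.1,1],[-2.3,-21.7,8,0,0,3.1,1],[-2.3,-21.7,9,0,0,3.1,1],[-2.3,-21.7,9,0,0,3.1,1],[-2.3,-21.7,9,0,0,3.1,1]]}}

```text
t: 21.02
eef_pos: [0.4408, -0.3912, 0.0896]
ee_rot: [3.141, -0.001, 2.995]
wrist_force: [0.7, -0.5, -1.0]
gripper_width: 0.0229
gripper_force: 59.7
```

```bash
python3 - <<'E'
from h import *; from bench import *
s=sense(); go(.440,-.393,.0812,-8.5,s)
E
```

```text
tool cm [ 0.05 -0.19  0.84] rz 0.1 q6-> -2.15
```

>>> {"fn": "move_arm", "kwargs": {"rows": [[0,-0.2,0.3,0,0,0,1],[0,-0.2,0.6,0,0,0,1],[0,-0.2,0.8,0,0,0,1],[0,-0.2,0.9,0,0,0,1],[0,-0.2,0.95,0,0,0,1],[0,-0.2,0.95,0,0,0,1]]}}

```text
t: 21.52
eef_pos: [0.4408, -0.3938, 0.0813]
ee_rot: [-3.141, 0.001, 2.995]
wrist_force: [-0.8, 1.3, 3.1]
gripper_width: 0.023
gripper_force: 60.4
```

>>> {"fn": "move_arm", "kwargs": {"rows": [[0,0,-0.1,0,0,0,0],[0,0,-0.1,0,0,0,0],[0,0,-0.1,0,0,0,0],[0,0,-0.1,0,0,0,0],[0,0,-4,0,0,0,0],[0,0,-8,0,0,0,0],[0,0,-12,0,0,0,0],[0,0,-14,0,0,0,0]]}}

```text
t: 22.18
eef_pos: [0.4421, -0.3953, 0.2253]
ee_rot: [-3.137, 0.006, 2.995]
wrist_force: [0.7, -0.7, -0.2]
gripper_width: 0.0425
gripper_force: 0.0
```

```bash
python3 - <<'E'
from h import *; from bench import *
s=sense(); go(.432,.003,.2,-.5,s)
d=get_image("top"); m,P,r=blanks(d,(.43,.38),.12,.054); print("sq",r,m.sum())
E
```

```text
tool cm [ 6.83 39.25  2.53] rz -7.9 q6-> -1.56
sq (array([431., 390.]), array([130., 128.]), -82.4) 1703
```

>>> {"fn": "move_arm", "kwargs": {"rows": [[6.8,39.3,2.5,0,0,-7.9,0],[6.8,39.3,2.5,0,0,-7.9,0],[6.8,39.3,2.5,0,0,-7.9,0],[6.8,39.3,2.5,0,0,-7.9,0],[6.8,39.3,2.5,0,0,-7.9,0],[6.8,39.3,2.5,0,0,-7.9,0],[6.8,39.3,2.5,0,0,-7.9,0],[6.8,39.3,2.5,0,0,-7.9,0],[6.8,39.3,2.5,0,0,-7.9,0],[6.8,39.3,2.5,0,0,-7.9,0],[6.8,39.3,2.5,0,0,-7.9,0],[6.8,39.3,2.5,0,0,-7.9,0],[6.8,39.3,2.5,0,0,-7.9,0],[6.8,39.3,2.5,0,0,-7.9,0]]}}

```text
t: 23.4
eef_pos: [0.4311, 0.0041, 0.1953]
ee_rot: [-3.141, 0.0, 3.131]
wrist_force: [-0.2, -0.7, -0.4]
gripper_width: 0.0428
gripper_force: 0.0
```

```bash
python3 - <<'E'
from h import *; from bench import *
s=sense(); print(s["eef_pos"].round(4)); d=get_image("wrist"); wblock(d,s,.003)
go(.432,.003,.0285,-.5,s)
E
```

```text
[0.4311 0.0041 0.1953]
wrist block [430.   4.] [81. 24.] -0.6 2713 z 0.0537
tool cm [-0.09 -0.11 16.68] rz -0.1 q6-> -1.56
```

>>> {"fn": "move_arm", "kwargs": {"rows": [[0,0,4,0,0,0,0],[0,0,8,0,0,0,0],[0,0,12,0,0,0,0],[0,0,14.5,0,0,0,0],[0,0,16,0,0,0,0],[0,0,16.7,0,0,0,0],[0,0,16.7,0,0,0,0],[0,0,16.7,0,0,0,1],[0,0,16.7,0,0,0,1],[0,0,16.7,0,0,0,1],[0,0,16.7,0,0,0,1],[0,0,16.7,0,0,0,1],[0,0,16.7,0,0,0,1]]}}

```text
t: 24.53
eef_pos: [0.4317, 0.005, 0.0293]
ee_rot: [-3.141, 0.002, 3.133]
wrist_force: [-0.7, -1.7, 6.5]
gripper_width: 0.0231
gripper_force: 60.0
```

```bash
python3 - <<'E'
from h import *; from bench import *
s=sense(); go(.434,.393,.09,7.6,s)
E
```

```text
tool cm [ 0.11 38.8  -6.07] rz -8.1 q6-> -0.97
```

>>> {"fn": "move_arm", "kwargs": {"rows": [[0,0,-2,0,0,0,1],[0,0,-5,0,0,0,1],[0,0,-9,0,0,0,1],[0,3,-12,0,0,-1,1],[0,6.5,-12,0,0,-2,1],[0,10,-12,0,0,-3,1],[0,13.5,-12,0,0,-4,1],[0,17,-12,0,0,-5,1],[0,20.5,-12,0,0,-6,1],[0,24,-12,0,0,-7,1],[0,27.5,-12,0,0,-8,1],[0,31,-12,0,0,-8.1,1],[0,34.5,-12,0,0,-8.1,1],[0.1,37.5,-12,0,0,-8.1,1],[0.1,38.8,-10,0,0,-8.1,1],[0.1,38.8,-7.5,0,0,-8.1,1],[0.1,38.8,-6.3,0,0,-8.1,1],[0.1,38.8,-6.1,0,0,-8.1,1],[0.1,38.8,-6.1,0,0,-8.1,1]]}}

```text
t: 26.12
eef_pos: [0.4321, 0.3924, 0.088]
ee_rot: [-3.14, -0.003, -3.009]
wrist_force: [0.6, -0.5, -2.7]
gripper_width: 0.023
gripper_force: 59.6
```

```bash
python3 - <<'E'
from h import *; from bench import *
s=sense(); go(.434,.393,.0803,7.6,s)
E
```

```text
tool cm [-0.19  0.03  0.77] rz 0.0 q6-> -0.97
```

>>> {"fn": "move_arm", "kwargs": {"rows": [[-0.2,0,0.3,0,0,0,1],[-0.2,0,0.5,0,0,0,1],[-0.2,0,0.7,0,0,0,1],[-0.2,0,0.8,0,0,0,1],[-0.2,0,0.85,0,0,0,1],[-0.2,0,0.85,0,0,0,1]]}}

```text
t: 26.62
eef_pos: [0.4355, 0.3933, 0.0811]
ee_rot: [3.141, 0.0, -3.01]
wrist_force: [0.7, 0.3, -2.4]
gripper_width: 0.0232
gripper_force: 59.6
```

>>> {"fn": "move_arm", "kwargs": {"rows": [[0.1,0,0.1,0,0,0,1],[0.1,0,0.15,0,0,0,1],[0.1,0,0.2,0,0,0,1],[0.1,0,0.2,0,0,0,1]]}}

```text
t: 26.95
eef_pos: [0.435, 0.3934, 0.0803]
ee_rot: [3.141, 0.002, -3.009]
wrist_force: [-0.4, -1.2, 7.0]
gripper_width: 0.0232
gripper_force: 60.9
```

Release, rise, and back away for the check view.

>>> {"fn": "move_arm", "kwargs": {"rows": [[0,0,-0.1,0,0,0,0],[0,0,-0.1,0,0,0,0],[0,0,-0.1,0,0,0,0],[0,0,-0.1,0,0,0,0],[0,0,-4,0,0,0,0],[0,0,-8,0,0,0,0],[0,0,-12,0,0,0,0],[0,0,-14,0,0,0,0],[4,4,-14,0,0,0,0],[8,8,-14,0,0,0,0],[12,12,-14,0,0,0,0],[15,15,-14,0,0,0,0],[18,18,-14,0,0,0,0],[18,18,-14,0,0,0,0],[18,18,-14,0,0,0,0]]}}

```text
t: 28.2
eef_pos: [0.2264, 0.5517, 0.2187]
ee_rot: [3.138, -0.003, -3.004]
wrist_force: [0.4, 0.3, -0.2]
gripper_width: 0.0426
gripper_force: 0.0
```

```bash
python3 - <<'E'
from h import *; from bench import *
s=sense(); print(s["eef_pos"]); d=get_image("top"); W=world(d)
for n,(c,z) in SITES.items():
    b=big(near(W,c,.11,z+.03,z+.065)&pale(d)); print(n,"block",*rect(pts(d,b,z+.05)),b.sum())
    t=big(brown(d)&near(W,c,.16,z+.0,z+.028)); print("   templ",*rect(pts(d,t,z+.012)),np.median(W[t][:,2]).round(4))
    q=((brown(d)|pale(d))&near(W,c,.16,z-.012,z+.065)); q=big(q); p=pts(d,q,z); print("   all@blank",*rect(p))
cv2.imwrite("pics/t4.png",cv2.resize(d["image"][150:300,110:450],None,fx=2.3,fy=2.3)[:,:,::-1])
E
```

```text
[0.22641393 0.55172218 0.2186605 ]
A block [432. 389.] [81. 23.] 8.4 205
   templ [432. 389.] [114. 110.] -82.3 0.0662
   all@blank [430. 390.] [127. 126.] 8.0
B block [575. 191.] [82. 22.] 2.9 198
   templ [591. 190.] [191.  95.] 0.5 0.0483
   all@blank [595. 195.] [210. 108.] 2.5
C block [ 609. -200.] [80. 24.] -44.2 211
   templ [ 609. -201.] [121. 117.] -89.6 0.0482
   all@blank [ 608. -204.] [138. 137.] -89.5
D block [ 438. -395.] [80. 25.] -8.1 225
   templ [ 437. -395.] [166.  78.] -7.6 0.0661
   all@blank [ 437. -395.] [181.  92.] -8.9
```

View pics/t4.png

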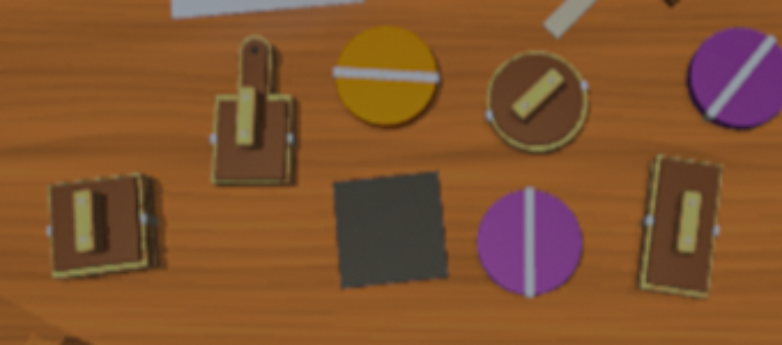

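All four templates sit flat within the rims of their own blanks, at crop pixels (98,225), (252,110), (537,100) and (680,225). The centres are within about 4 mm and aligned, so I'm handing in.

```bash
python3 -c "
from bench import *
print(sign_off())"
```

```text
the job is handed in; nothing more can be done
None
```

The job is handed in after about 28 s of robot time: in the last top view all four templates lay flat, lined up and centred within about 4 mm on the bundles of their own outline, with nothing dropped or knocked over along the way; the hand-in call returned no verdict.

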